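# Line up the padlocks by size on the key-cabinet tray

## Task

Line the four padlocks up by size on the four white marks of the bamboo tray: the smallest on the mark nearest the orange tag, then each next larger one, the largest on the mark nearest the spare keys. Each should lie flat with its body block in the middle of its mark and its sides square to it (shackle pointing across the row, not along it). Leave the tag and the keys where they lie.

Things in the scene. Friction and masses are not known exactly. Their poses are not given: they have to be found in the camera images.
- lock_green: smallest of four padlocks, lying flat on the work surface: green plastic body 25 (x) by 28 (y) by 20 (z) mm with a steel face plate; steel shackle reaching 14 mm beyond the -x end at mid thickness. Origin: centre of the body's underside (shackle not counted). x from shackle to keyway end, y across its width, z up. Starts with the shackle roughly towards the robot.
- lock_yellow: second smallest of four padlocks, lying flat on the work surface: yellow plastic body 32 (x) by 36 (y) by 22 (z) mm with a steel face plate; steel shackle reaching 18 mm beyond the -x end at mid thickness. Origin: centre of the body's underside (shackle not counted). x from shackle to keyway end, y across its width, z up. Starts with the shackle roughly towards the robot.
- lock_blue: second largest of four padlocks, lying flat on the work surface: blue plastic body 39 (x) by 44 (y) by 24 (z) mm with a steel face plate; steel shackle reaching 22 mm beyond the -x end at mid thickness. Origin: centre of the body's underside (shackle not counted). x from shackle to keyway end, y across its width, z up. Starts with the shackle roughly towards the robot.
- lock_black: largest of four padlocks, lying flat on the work surface: black plastic body 46 (x) by 52 (y) by 26 (z) mm with a steel face plate; steel shackle reaching 26 mm beyond the -x end at mid thickness. Origin: centre of the body's underside (shackle not counted). x from shackle to keyway end, y across its width, z up. Starts with the shackle roughly towards the robot.
- mark_a: white square mark, 58 mm, at the tray's +y end of the row; a flush print, nothing to feel. Row of four, 90 mm apart, on a fixed flat bamboo tray (116 wide, 500 long, 10 mm thick, open long sides, a 22 mm high cleat across each end 255 mm from the middle). Origin: its centre, at the tray top, 10 mm above the work surface. y along the row, x across it, z up.
- mark_b: white square mark, 58 mm, next to mark_a; a flush print, nothing to feel. Row of four, 90 mm apart, on a fixed flat bamboo tray (116 wide, 500 long, 10 mm thick, open long sides, a 22 mm high cleat across each end 255 mm from the middle). Origin: its centre, at the tray top, 10 mm above the work surface. y along the row, x across it, z up.
- mark_c: white square mark, 58 mm, next to mark_d; a flush print, nothing to feel. Row of four, 90 mm apart, on a fixed flat bamboo tray (116 wide, 500 long, 10 mm thick, open long sides, a 22 mm high cleat across each end 255 mm from the middle). Origin: its centre, at the tray top, 10 mm above the work surface. y along the row, x across it, z up.
- mark_d: white square mark, 58 mm, at the tray's -y end of the row; a flush print, nothing to feel. Row of four, 90 mm apart, on a fixed flat bamboo tray (116 wide, 500 long, 10 mm thick, open long sides, a 22 mm high cleat across each end 255 mm from the middle). Origin: its centre, at the tray top, 10 mm above the work surface. y along the row, x across it, z up.
- tag: loose flat orange silicone tag, 60 (x) by 36 (y) by 6 mm, lying on the tray beyond one end of the row of marks, 75 mm from the nearest mark's centre; which end varies. Origin: underside, about its middle. Not to be moved.
- keys: two loose aluminium spare keys on a steel ring, together about 70 (x) by 40 (y) by 7 mm, lying on the tray beyond the other end of the row, 75 mm from the nearest mark's centre. Origin: underside, about its middle. Not to be moved.
There are look-alikes about, which are no part of the job. Several things have the shape of the lock_blue; the one meant has the colours described above. Of the things shaped like the lock_green, the green one is meant.

How it is judged:
By the outcome, as a careful person would: the job done as asked, in the order asked, and still so for the second after the job is handed in, with the robot touching nothing.
It also fails if it takes over 99 s, if anything falls off the work surface, if the arm or the gripper's body presses on something with over 40 N, if the wrist force passes 120 N, or if a joint passes its speed limit or range.

## Robot

A 6-joint arm with a two-finger parallel gripper is mounted at the origin on the work surface. World frame = base frame: x ahead of the robot, y to its left, z up, the work surface at z = 0. Lengths are in mm, angles in degrees, forces in N, time in s.
With the tool pointing down it reaches from about 275 to 775 mm from the base axis. Payload 14.6 kg.
Tool frame: the origin (TCP) lies at the very end of the fingers, on their centre line; the grasp point (between the pads) lies 19 mm behind it (r.hold_point_z is the z of the grasp point in the tool frame, in mm); z points along the fingers, y is the direction in which the jaws open and shut (so a half turn about z gives the same grasp; the last joint's range is limited). The gripper opens to 85 mm and grips with 20 to 120 N. Pads are 22 mm wide; open, the fingers measure 114 mm over their backs; the gripper's body (76 mm by 85 mm) begins 54 mm behind the grasp point. The pads swing forward as they close: fully open they stand 13 mm farther back than shut.
Start: joints at [66.217, 15.075, -2.767, 72.158, 0, 81.102], TCP at [134.87, 507.384, 231.278] pointing down, gripper open.
Joint ranges: [-151.79, 151.79], [-50.71, 97.33], [-67.44, 78.34], [-121.81, 120.89], [-77.56, 73.72], [-180, 180]. Speed limits (degrees/s): [108.29, 108.29, 147.25, 159.86, 180, 180].

## Interface

Orientations are given as a 3x3 rotation matrix whose columns are the frame's x, y, z axes.
In Python, from bench import telemetry, imaging, ticket, r gives the robot as it stands.
- The arm moves only by the shell command python3 -m crank 'ROWS' [FORCE]. ROWS is a JSON object of lists of equal length, an entry for each row: "dp": the shift along the tool's x, y, z in cm, a list of three; "rot": the turn, a rotation vector about the tool's x, y, z in degrees, a list of three; "jaw": the opening, from 0 (shut) to 1 (fully open). A call has 1 to 20 rows; each row shifts and turns the commanded pose from where the row before left it, along the tool's axes as they then stand; what a row does not reach is not made up. A row lasts 1/12 s, in which the tool goes at most 41.7 mm and 7.16 degrees, less where a joint would pass 70% of its speed; a pose out of reach is approached as far as the arm can. A call with a gripper value outside its range is refused whole. The fingers move at their own pace and stop on an object; FORCE is the grip in N (left out, the last holds). Time passes only in rows, so rows that do not move let the fingers close. It gives the time, the measured TCP pose, the force and the opening at its end, in the units of the state.
- telemetry.read_state(): the state, without advancing time (a new reading comes with each control period).
- imaging.snapshot(name): name is "scene" or "top" or "wrist"; returns a dict with "color" (480x640x3 uint8, red, green, blue), "camera_matrix" (3x3 intrinsics, pixels), "D" ([k1, k2, p1, p2, k3] as OpenCV has them; the pictures are not rectified), "world_from_camera" (4x4, takes a point from camera to world coordinates). Camera axes: x right, y down, z forward; pixel columns grow to the right and rows downward; lengths in mm; the calibration is good to about 2 mm. A picture is of the moment at which its call begins. There is no depth.
- ticket.close_job(): hands the job in, once; it reports no verdict.
The state is a dict: "clock": time; "joint_pos": joint angles; "qd": joint speeds; "effort": joint torques, N m; "tool_pos": TCP position; "ee_rot": TCP orientation; "force": force on the tool from outside, world axes, zero at the start; "wrist_torque": the same for the moment, N m; "width": finger opening in mm.
Only numpy, scipy, OpenCV 4.12 (cv2) and the standard library are available. Lean on these libraries where they do the work, as an engineer would, in place of code of your own. Each camera call takes 0.05 s, during which the arm holds its last target.

## Working session

There is one attempt and no reset: what is moved stays moved. The work goes in short steps, Python scripts to look and compute and a shell command to move; the robot and the scene stay as the last step left them, time stands still between calls to the robot, and variables do not carry over. Pictures are saved under pics/ and viewed, and the job is handed in when it is done.

```bash
ls; mkdir -p pics; python3 - <<'E'
from bench import telemetry, imaging, ticket, r
import cv2,numpy as np
print(telemetry.read_state()); print([a for a in dir(r) if a[0]!='_'])
for n in("scene","top","wrist"):
    s=imaging.snapshot(n); cv2.imwrite(f"pics/{n}0.png",s["color"][:,:,::-1]); np.savez(f"{n}0.npz",**s)
    print(n,np.round(s["camera_matrix"],1).tolist(),s["D"],np.round(s["world_from_camera"],3).tolist())
E
```

```text
pics
{'clock': 0.0, 'joint_pos': array([ 6.62177046e+01,  1.50965043e+01, -2.80346047e+00,  7.21592877e+01,
       -4.61442846e-04,  8.11015416e+01]), 'qd': array([ 0.07159304,  0.05707958, -0.03329099,  0.05184581,  0.14151512,
       -0.10997704]), 'effort': array([-2.05926684e-03, -6.37606430e+01,  3.84561682e+01,  1.34871667e-02,
       -2.27382029e-04, -5.51604415e-07]), 'tool_pos': array([134.74759331, 507.1215014 , 230.84812392]), 'ee_rot': array([[-9.66448547e-01,  2.56859957e-01, -4.09664274e-04],
       [ 2.56860239e-01,  9.66448093e-01, -9.49582474e-04],
       [ 1.52009543e-04, -1.02294907e-03, -9.99999465e-01]]), 'force': array([ 0.26452364, -0.90188372, -0.48291411]), 'wrist_torque': array([ 0.041388  ,  0.01061941, -0.01184869]), 'width': 85.25396507855076}
['PlanningError', 'hold_point_z']
scene [[617.0, 0.0, 310.5], [0.0, 617.0, 248.7], [0.0, 0.0, 1.0]] [-0.19993213  0.          0.          0.          0.        ] [[0.867, 0.373, -0.33, 813.064], [0.498, -0.67, 0.551, -511.146], [-0.016, -0.642, -0.766, 784.242], [0.0, 0.0, 0.0, 1.0]]
top [[516.3, 0.0, 319.1], [0.0, 516.3, 245.7], [0.0, 0.0, 1.0]] [-0.08484065  0.          0.          0.          0.        ] [[-0.024, -0.993, 0.119, 427.593], [-1.0, 0.025, 0.007, 26.651], [-0.01, -0.119, -0.993, 835.801], [0.0, 0.0, 0.0, 1.0]]
wrist [[396.8, 0.0, 323.7], [0.0, 396.8, 241.7], [0.0, 0.0, 1.0]] [-0.0442498  0.         0.         0.         0.       ] [[0.257, 0.932, 0.256, 70.348], [0.966, -0.248, -0.068, 523.534], [-0.0, 0.265, -0.964, 372.975], [0.0, 0.0, 0.0, 1.0]]
```

View pics/top0.png

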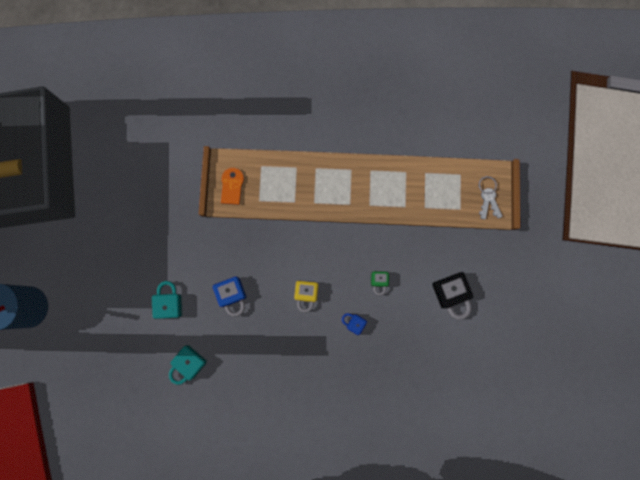

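View pics/scene0.png

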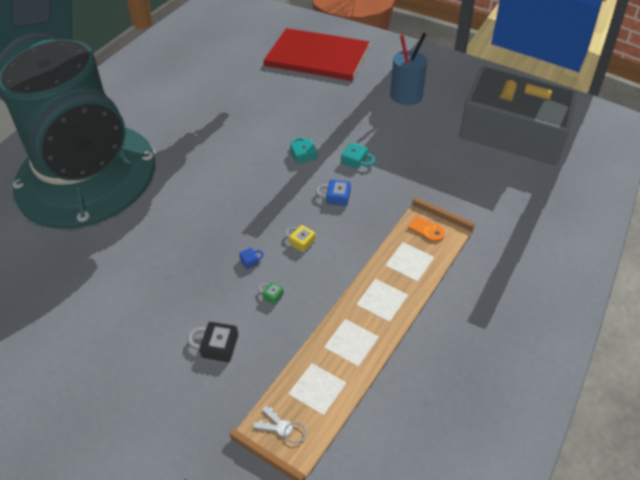

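View pics/wrist0.png

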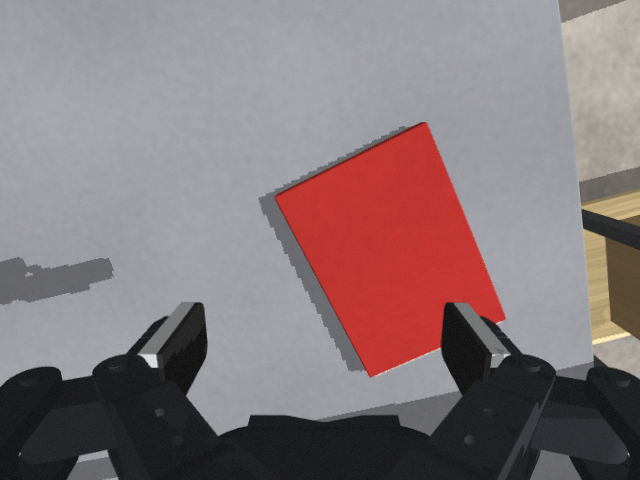

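The top view shows the tag at (232,186), which is the tray's +y end, and the keys at (490,198), the -y end. The marks are at about (278,184), (332,186), (388,188) and (443,191). The locks are at blue (229,291), yellow (306,292), green (380,279) and black (453,290). The order is therefore green→a, yellow→b, blue→c, black→d. The teal locks and the small blue one are the look-alikes.

```bash
cat > h.py <<'E'
import numpy as np,cv2
from bench import telemetry, imaging
def cast(s,px,z):
    K=s["camera_matrix"];T=s["world_from_camera"]
    n=cv2.undistortPoints(np.array(px,float).reshape(-1,1,2),K,np.array(s["D"])).reshape(-1,2)
    d=np.c_[n,np.ones(len(n))]@T[:3,:3].T; o=T[:3,3]
    return o+d*((z-o[2])/d[:,2])[:,None]
def proj(s,P):
    T=np.linalg.inv(s["world_from_camera"]);r,_=cv2.Rodrigues(T[:3,:3])
    return cv2.projectPoints(np.array(P,float).reshape(-1,1,3),r,T[:3,3],s["camera_matrix"],np.array(s["D"]))[0].reshape(-1,2)
COL=dict(green=((45,90,30),(75,255,255)),yellow=((22,110,60),(34,255,255)),blue=((108,120,50),(125,255,255)))
HT=dict(green=20,yellow=22,blue=24,black=26)
DIM=dict(green=(25,28),yellow=(32,36),blue=(39,44),black=(46,52))
E
cat > m.py <<'E'
from h import *
s=dict(np.load("top0.npz")); hsv=cv2.cvtColor(s["color"],cv2.COLOR_RGB2HSV)
def comps(m,amin):
    c,_=cv2.findContours(m,cv2.RETR_EXTERNAL,cv2.CHAIN_APPROX_NONE)
    return [k for k in c if cv2.contourArea(k)>amin]
w=cv2.inRange(hsv,(0,0,140),(180,60,255))
for k in comps(w,500):
    W=cast(s,k.reshape(-1,2),10)[:,:2].astype(np.float32); q=cv2.minAreaRect(W)
    if 40<max(q[1])<75: print("mark",np.round(q[0],1),np.round(q[1],1),round(q[2],1))
for n in HT:
    m=cv2.inRange(hsv,*COL[n]) if n in COL else cv2.inRange(hsv,(0,0,0),(180,255,32))
    for k in comps(m,100):
        W=cast(s,k.reshape(-1,2),HT[n])[:,:2].astype(np.float32); q=cv2.minAreaRect(W)
        x,y,ww,hh=cv2.boundingRect(k)
        if max(q[1])<80: print(n,(x,y,ww,hh),np.round(q[0],1),np.round(q[1],1),round(q[2],1))
E
python3 m.py
```

```text
mark [ 612.3 -171.2] [58.  59.2] 86.5
mark [618.4 -80.5] [58.8 58.9] 87.3
mark [624.6   8.9] [59.3 59.3] 86.1
mark [630.6  98.8] [59.1 59.2] 86.0
green (371, 271, 18, 16) [471.  -61.3] [26.9 23.7] 87.8
yellow (294, 281, 25, 21) [454.   55.1] [36.1 31.5] 82.5
blue (342, 313, 25, 22) [404.  -16.9] [37.5 27.2] 57.1
blue (212, 277, 34, 30) [456.3 176.9] [38.8 44.9] 19.7
black (433, 273, 40, 35) [ 449.5 -175.4] [43.8 53.2] 19.4
```

```bash
cat > plan.py <<'E'
import sys
from h import *
x,y,z,a=map(float,sys.argv[1:5])
s=telemetry.read_state(); R=np.array(s["ee_rot"]);p=np.array(s["tool_pos"])
al=np.degrees(np.arctan2(R[1,1],R[0,1])); t=((al-a+90)%180)-90
print("t=%.2f pos"%s["clock"],p.round(1),"alpha %.2f"%al,"tilt",R[:2,2].round(4),"w %.1f"%s["width"],"F",np.round(s["force"],1))
R2=R@cv2.Rodrigues(np.array([0,0,np.radians(t)]))[0]
d=R2.T@(np.array([x,y,z])-p)/10
print("turn z %.2f deg (%.1f rows)"%(t,abs(t)/7),"then dp cm",d.round(3),"rows>=%.1f"%(np.linalg.norm(d)/4))
E
python3 plan.py 456 177 150 109.7
```

```text
t=0.15 pos [134.8 507.2 230.9] alpha 75.11 tilt [-0.0003 -0.0008] w 85.4 F [-0.3 -0.4  0.8]
turn z -34.59 deg (4.9 rows) then dp cm [-19.116 -41.91    8.107] rows>=11.7
```

```bash
python3 -m crank '{"dp":[[0,0,0],[0,0,0],[0,0,0],[0,0,0],[0,0,0],[-1.365,-2.994,0.579],[-1.365,-2.994,0.579],[-1.365,-2.994,0.579],[-1.365,-2.994,0.579],[-1.365,-2.994,0.579],[-1.365,-2.994,0.579],[-1.365,-2.994,0.579],[-1.365,-2.994,0.579],[-1.365,-2.994,0.579],[-1.365,-2.994,0.579],[-1.365,-2.994,0.579],[-1.365,-2.994,0.579],[-1.365,-2.994,0.579],[-1.365,-2.994,0.579],[0,0,0]],"rot":[[0,0,-6.92],[0,0,-6.92],[0,0,-6.92],[0,0,-6.92],[0,0,-6.92],[0,0,0],[0,0,0],[0,0,0],[0,0,0],[0,0,0],[0,0,0],[0,0,0],[0,0,0],[0,0,0],[0,0,0],[0,0,0],[0,0,0],[0,0,0],[0,0,0],[0,0,0]],"jaw":[0.85,0.85,0.85,0.85,0.85,0.85,0.85,0.85,0.85,0.85,0.85,0.85,0.85,0.85,0.85,0.85,0.85,0.85,0.85,0.85]}' 60
python3 plan.py 456 177 150 109.7
cat > w.py <<'E'
import sys
from h import *
n,tagn=sys.argv[1],sys.argv[2]; zb=float(sys.argv[3])
s=imaging.snapshot("wrist"); cv2.imwrite(f"pics/{tagn}.png",s["color"][:,:,::-1])
hsv=cv2.cvtColor(s["color"],cv2.COLOR_RGB2HSV)
m=cv2.inRange(hsv,*COL[n]) if n in COL else cv2.inRange(hsv,(0,0,0),(180,255,45))
for k in cv2.findContours(m,cv2.RETR_EXTERNAL,cv2.CHAIN_APPROX_NONE)[0]:
    if cv2.contourArea(k)<600: continue
    q=cv2.minAreaRect(cast(s,k.reshape(-1,2),zb+HT[n])[:,:2].astype(np.float32))
    print(n,cv2.boundingRect(k),np.round(q[0],1),np.round(q[1],1),round(q[2],1))
if zb>5:
  for k in cv2.findContours(cv2.inRange(hsv,(0,0,165),(180,40,255)),cv2.RETR_EXTERNAL,cv2.CHAIN_APPROX_NONE)[0]:
    if cv2.contourArea(k)<3000: continue
    q=cv2.minAreaRect(cast(s,k.reshape(-1,2),10)[:,:2].astype(np.float32))
    print("white",cv2.boundingRect(k),np.round(q[0],1),np.round(q[1],1),round(q[2],1))
E
python3 w.py blue wb1 0
```

```text
clock: 1.82
tool_pos: [459.2, 173.9, 149.1]
ee_rot: [[-0.943, -0.334, 0.0], [-0.334, 0.943, -0.001], [0.0, -0.001, -1.0]]
force: [-1.0, 0.1, -0.5]
width: 72.5
t=1.82 pos [459.2 173.9 149.1] alpha 109.51 tilt [ 0.    -0.001] w 72.5 F [-1.   0.1 -0.5]
turn z -0.19 deg (0.0 rows) then dp cm [ 0.198  0.396 -0.095] rows>=0.1
blue (299, 202, 63, 57) [456.4 176.9] [39.9 43.2] 19.5
blue (45, 25, 62, 64) [404.3 -10.6] [40.1 30.4] 58.2
```

View pics/wb1.png

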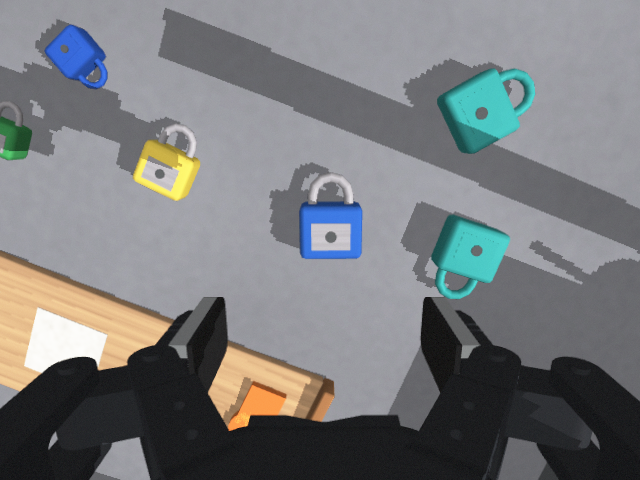

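The wrist view shows the blue lock at (331,230), square to the jaws with its shackle away from the tray. It measures (456.4, 176.9), which agrees with the top camera. I'll descend and grip.

```bash
python3 -m crank '{"dp":[[0.2,0.42,0],[0,0,2.9],[0,0,2.9],[0,0,2.9],[0,0,2.9],[0,0,2],[0,0,0.95],[0,0,0]],"rot":[[0,0,0],[0,0,0],[0,0,0],[0,0,0],[0,0,0],[0,0,0],[0,0,0],[0,0,0]],"jaw":[0.8,0.8,0.8,0.8,0.8,0.8,0.8,0.8]}' 60; python3 plan.py 456.4 176.9 3 109.5
```

```text
clock: 2.53
tool_pos: [450.6, 181.4, 3.2]
ee_rot: [[-0.941, -0.339, -0.003], [-0.339, 0.941, -0.001], [0.003, 0.001, -1.0]]
force: [0.4, -0.6, -0.2]
width: 67.9
t=2.53 pos [450.6 181.4   3.2] alpha 109.81 tilt [-0.0033 -0.0005] w 67.9 F [ 0.4 -0.6 -0.2]
turn z 0.31 deg (0.0 rows) then dp cm [-0.398 -0.615  0.017] rows>=0.2
```

```bash
python3 -m crank '{"dp":[[0,0,0],[0,0,0]],"rot":[[0,0,0],[0,0,0]],"jaw":[0.8,0.8]}' 60 >/dev/null; python3 plan.py 456.4 176.9 3 109.5
```

```text
t=2.70 pos [452.9 181.3   5.7] alpha 109.77 tilt [0.0011 0.0003] w 68.4 F [ 1.2 -0.3 -0.2]
turn z 0.27 deg (0.0 rows) then dp cm [-0.184 -0.527  0.269] rows>=0.2
```

```bash
python3 -m crank '{"dp":[[-0.18,-0.52,0.27],[0,0,0],[0,0,0]],"rot":[[0,0,0.25],[0,0,0],[0,0,0]],"jaw":[0.8,0.8,0.8]}' 60 >/dev/null; python3 plan.py 456.4 176.9 3 109.5
python3 -m crank '{"dp":[[0,0,0],[0,0,0],[0,0,0],[0,0,0],[0,0,0],[0,0,0]],"rot":[[0,0,0],[0,0,0],[0,0,0],[0,0,0],[0,0,0],[0,0,0]],"jaw":[0.4,0.3,0.3,0.3,0.3,0.3]}' 50; python3 plan.py 618.4 -80.5 80 86.1
```

```text
t=2.95 pos [456.7 176.1   2.4] alpha 109.44 tilt [0.0008 0.0001] w 67.9 F [ 0.5  0.3 -0.6]
turn z -0.06 deg (0.0 rows) then dp cm [ 0.006  0.084 -0.058] rows>=0.0
clock: 3.45
tool_pos: [456.4, 176.3, 2.4]
ee_rot: [[-0.943, -0.333, 0.0], [-0.333, 0.943, 0.0], [-0.0, -0.0, -1.0]]
force: [-1.4, -0.7, 7.8]
width: 43.4
t=3.45 pos [456.4 176.3   2.4] alpha 109.47 tilt [0.0004 0.0001] w 43.4 F [-1.4 -0.7  7.8]
turn z 23.37 deg (3.3 rows) then dp cm [-17.913 -24.514  -7.752] rows>=7.8
```

```bash
python3 -m crank '{"dp":[[0,0,-1],[0,0,-2.2],[0,0,-2.5],[0,0,-2.1],[0,0,0],[0,0,0],[0,0,0],[0,0,0],[-1.99,-2.72,0],[-1.99,-2.72,0],[-1.99,-2.72,0],[-1.99,-2.72,0],[-1.99,-2.72,0],[-1.99,-2.72,0],[-1.99,-2.72,0],[-1.99,-2.72,0],[-1.99,-2.72,0],[0,0,0],[0,0,0],[0,0,0]],"rot":[[0,0,0],[0,0,0],[0,0,0],[0,0,0],[0,0,5.84],[0,0,5.84],[0,0,5.84],[0,0,5.84],[0,0,0],[0,0,0],[0,0,0],[0,0,0],[0,0,0],[0,0,0],[0,0,0],[0,0,0],[0,0,0],[0,0,0],[0,0,0],[0,0,0]],"jaw":[0.3,0.3,0.3,0.3,0.3,0.3,0.3,0.3,0.3,0.3,0.3,0.3,0.3,0.3,0.3,0.3,0.3,0.3,0.3,0.3]}'; python3 plan.py 618.4 -80.5 13.5 86.1; python3 w.py blue wb2 70
```

```text
clock: 5.12
tool_pos: [617.9, -79.9, 79.7]
ee_rot: [[-0.998, 0.068, -0.001], [0.068, 0.998, 0.0], [0.001, 0.0, -1.0]]
force: [-0.1, -0.2, -0.7]
width: 43.2
t=5.12 pos [617.9 -79.9  79.7] alpha 86.09 tilt [-0.001   0.0004] w 43.2 F [-0.1 -0.2 -0.7]
turn z -0.01 deg (0.0 rows) then dp cm [-0.065 -0.058  6.618] rows>=1.7
blue (259, 272, 130, 115) [619.6 -80.9] [45.  45.2] 86.1
white (578, 210, 62, 97) [631.7  88.3] [38.4 58.3] 86.3
white (427, 210, 112, 98) [626.3   8.1] [58.3 57.8] 86.2
white (269, 209, 107, 72) [611.4 -81.4] [58.1 41. ] 86.1
white (105, 209, 113, 99) [ 613.6 -171.7] [58.3 58.2] 86.1
```

View pics/wb2.png

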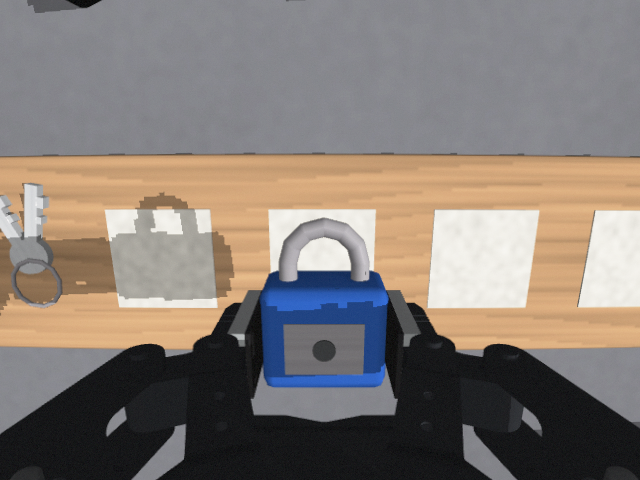

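```bash
python3 -m crank '{"dp":[[-0.14,-0.11,2],[0,0,2.2],[0,0,1.3],[0,0,0.6],[0,0,0.5],[0,0,0],[0,0,0],[0,0,0]],"rot":[[0,0,0],[0,0,0],[0,0,0],[0,0,0],[0,0,0],[0,0,0],[0,0,0],[0,0,0]],"jaw":[0.3,0.3,0.3,0.3,0.3,0.3,0.3,0.3]}'; python3 plan.py 619.2 -81 12.4 86.1
```

```text
clock: 5.83
tool_pos: [620.2, -81.3, 15.0]
ee_rot: [[-0.998, 0.068, 0.001], [0.068, 0.998, -0.0], [-0.001, -0.0, -1.0]]
force: [-0.4, -0.1, -1.2]
width: 42.9
t=5.83 pos [620.2 -81.3  15. ] alpha 86.12 tilt [ 0.0013 -0.0003] w 42.9 F [-0.4 -0.1 -1.2]
turn z 0.02 deg (0.0 rows) then dp cm [0.1   0.024 0.255] rows>=0.1
```

```bash
python3 -m crank '{"dp":[[0.08,0.02,0.2],[0,0,0],[0,0,0]],"rot":[[0,0,0],[0,0,0],[0,0,0]],"jaw":[0.3,0.3,0.3]}'; python3 plan.py 619.2 -81 12.4 86.1
```

```text
clock: 6.08
tool_pos: [619.2, -81.1, 12.5]
ee_rot: [[-0.998, 0.068, 0.001], [0.068, 0.998, -0.0], [-0.001, -0.0, -1.0]]
force: [0.4, 1.0, 3.9]
width: 43.0
t=6.08 pos [619.2 -81.1  12.5] alpha 86.10 tilt [ 0.0009 -0.0001] w 43.0 F [0.4 1.  3.9]
turn z 0.00 deg (0.0 rows) then dp cm [0.005 0.014 0.009] rows>=0.0
```

```bash
python3 -m crank '{"dp":[[0,0,0],[0,0,0],[0,0,0],[0,0,-1.5],[0,0,-3],[0,0,-3.5],[0,0,-3],[0,0,0],[0,0,0],[0,0,0]],"rot":[[0,0,0],[0,0,0],[0,0,0],[0,0,0],[0,0,0],[0,0,0],[0,0,0],[0,0,0],[0,0,0],[0,0,0]],"jaw":[0.55,0.65,0.7,0.7,0.7,0.7,0.7,0.7,0.7,0.7]}' >/dev/null; python3 plan.py 449.5 -175.4 130 109.4; python3 w.py blue wb3 10
```

```text
t=6.92 pos [618.6 -81.  121.4] alpha 86.10 tilt [-0.0006  0.0001] w 59.8 F [-0.   0.5 -0.3]
turn z -23.30 deg (3.3 rows) then dp cm [19.086 -3.283 -0.846] rows>=4.8
blue (288, 216, 72, 64) [619.  -81.8] [42.6 39.6] 86.1
white (543, 197, 97, 84) [632.4  98.1] [58.4 58.1] 86.5
white (414, 196, 93, 85) [626.    8.1] [58.2 57.9] 86.0
white (141, 196, 94, 85) [ 613.8 -171.7] [58.1 58. ] 85.9
```

View pics/wb3.png

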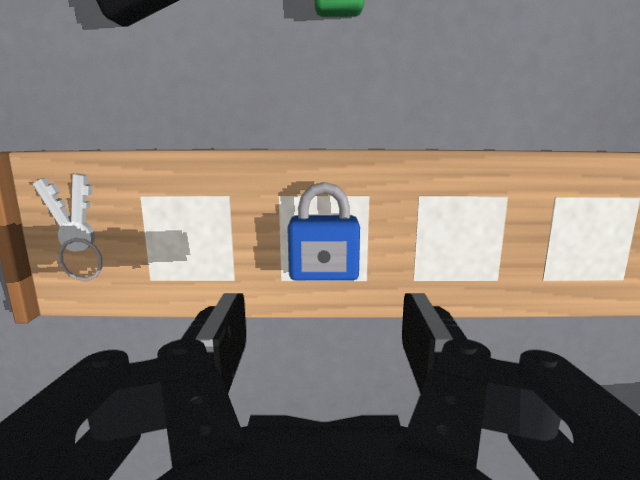

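Blue now sits on mark c. The wrist view puts it at (324,248), within 1 mm of the mark centre interpolated from its neighbours. Black is next.

```bash
python3 -m crank '{"dp":[[0,0,0],[0,0,0],[0,0,0],[0,0,0],[2.73,-0.47,-0.12],[2.73,-0.47,-0.12],[2.73,-0.47,-0.12],[2.73,-0.47,-0.12],[2.73,-0.47,-0.12],[2.73,-0.47,-0.12],[2.73,-0.47,-0.12],[0,0,0],[0,0,0],[0,0,0]],"rot":[[0,0,-5.82],[0,0,-5.82],[0,0,-5.82],[0,0,-5.82],[0,0,0],[0,0,0],[0,0,0],[0,0,0],[0,0,0],[0,0,0],[0,0,0],[0,0,0],[0,0,0],[0,0,0]],"jaw":[0.9,0.9,0.9,0.9,0.9,0.9,0.9,0.9,0.9,0.9,0.9,0.9,0.9,0.9]}' >/dev/null; python3 plan.py 449.5 -175.4 130 109.4; python3 w.py black wk1 0
```

```text
t=8.13 pos [ 449.6 -175.4  129.8] alpha 109.36 tilt [-0.0006  0.0005] w 76.7 F [ 0.4 -0.3 -0.4]
turn z -0.04 deg (0.0 rows) then dp cm [ 0.011  0.007 -0.015] rows>=0.0
black (0, 299, 640, 181) [ 565.3 -139.2] [161.2 522.3] 19.4
black (281, 202, 80, 72) [ 449.  -178.9] [47.1 50.4] 19.0
```

View pics/wk1.png

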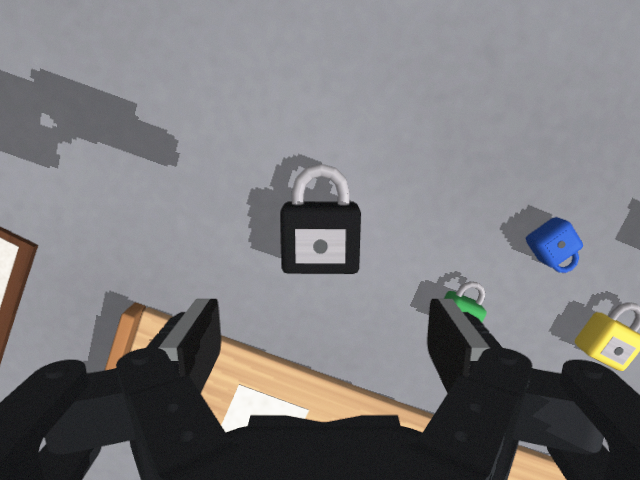

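The black lock is at (320,238), square to the jaws, and measures (449.2, -178.2) once the wrist bias is removed. The top estimate was clipped by shadow, so I'll use the wrist value.

```bash
python3 plan.py 449.2 -178.2 3 109.2; python3 -m crank '{"dp":[[0.1,-0.26,2],[0,0,2.7],[0,0,2.7],[0,0,2.7],[0,0,1.6],[0,0,0.9],[0,0,0.1],[0,0,0],[0,0,0]],"rot":[[0,0,0.15],[0,0,0],[0,0,0],[0,0,0],[0,0,0],[0,0,0],[0,0,0],[0,0,0],[0,0,0]],"jaw":[0.9,0.9,0.9,0.9,0.9,0.9,0.9,0.9,0.9]}'  >/dev/null;  python3 plan.py 449.2 -178.2 3 109.2
```

```text
t=8.18 pos [ 449.9 -175.3  129.9] alpha 109.40 tilt [-0.0005  0.0005] w 76.7 F [ 1.3  0.4 -0.2]
turn z 0.20 deg (0.0 rows) then dp cm [ 0.161 -0.261 12.69 ] rows>=3.2
t=8.93 pos [ 450.2 -178.5    4.2] alpha 109.26 tilt [ 0.001  -0.0006] w 76.8 F [ 1.   0.1 -0.3]
turn z 0.06 deg (0.0 rows) then dp cm [0.088 0.063 0.119] rows>=0.0
```

```bash
python3 -m crank '{"dp":[[0.08,0.05,0.12],[0,0,0],[0,0,0],[0,0,0],[0,0,0],[0,0,0],[0,0,0]],"rot":[[0,0,0],[0,0,0],[0,0,0],[0,0,0],[0,0,0],[0,0,0],[0,0,0]],"jaw":[0.7,0.5,0.4,0.4,0.4,0.4,0.4]}' 60;  python3 plan.py 613.9 -171 83 86.1
```

```text
clock: 9.52
tool_pos: [448.9, -178.3, 3.1]
ee_rot: [[-0.944, -0.329, 0.001], [-0.329, 0.944, -0.001], [-0.001, -0.001, -1.0]]
force: [-2.9, 2.0, 10.1]
width: 51.0
t=9.52 pos [ 448.9 -178.3    3.1] alpha 109.23 tilt [ 0.0012 -0.0005] w 51.0 F [-2.9  2.  10.1]
turn z 23.13 deg (3.3 rows) then dp cm [-16.426   1.843  -7.967] rows>=4.6
```

```bash
python3 -m crank '{"dp":[[0,0,-1],[0,0,-2.2],[0,0,-2.5],[0,0,-2.3],[0,0,0],[0,0,0],[0,0,0],[0,0,0],[-2.34,0.26,0],[-2.34,0.26,0],[-2.34,0.26,0],[-2.34,0.26,0],[-2.34,0.26,0],[-2.34,0.26,0],[-2.34,0.26,0],[0,0,0],[0,0,0],[0,0,0]],"rot":[[0,0,0],[0,0,0],[0,0,0],[0,0,0],[0,0,5.78],[0,0,5.78],[0,0,5.78],[0,0,5.78],[0,0,0],[0,0,0],[0,0,0],[0,0,0],[0,0,0],[0,0,0],[0,0,0],[0,0,0],[0,0,0],[0,0,0]],"jaw":[0.4,0.4,0.4,0.4,0.4,0.4,0.4,0.4,0.4,0.4,0.4,0.4,0.4,0.4,0.4,0.4,0.4,0.4]}'; python3 plan.py 613.9 -171 13.1 86.1
```

```text
clock: 11.02
tool_pos: [612.7, -171.0, 82.2]
ee_rot: [[-0.998, 0.068, -0.001], [0.068, 0.998, 0.0], [0.001, 0.0, -1.0]]
force: [-0.3, 0.1, -2.1]
width: 51.0
t=11.02 pos [ 612.7 -171.    82.2] alpha 86.12 tilt [-0.0006  0.0002] w 51.0 F [-0.3  0.1 -2.1]
turn z 0.02 deg (0.0 rows) then dp cm [-1.260e-01  3.000e-03  6.906e+00] rows>=1.7
```

```bash
python3 -m crank '{"dp":[[-0.1,0,2],[0,0,2.2],[0,0,1.3],[0,0,0.7],[0,0,0.5],[0,0,0],[0,0,0],[0,0,0]],"rot":[[0,0,0],[0,0,0],[0,0,0],[0,0,0],[0,0,0],[0,0,0],[0,0,0],[0,0,0]],"jaw":[0.4,0.4,0.4,0.4,0.4,0.4,0.4,0.4]}'; python3 plan.py 613.9 -171 13.1 86.1
```

```text
clock: 11.68
tool_pos: [614.6, -171.4, 16.2]
ee_rot: [[-0.998, 0.068, 0.001], [0.068, 0.998, -0.001], [-0.001, -0.0, -1.0]]
force: [0.4, 0.6, -2.7]
width: 51.1
t=11.68 pos [ 614.6 -171.4   16.2] alpha 86.11 tilt [ 0.0012 -0.0005] w 51.1 F [ 0.4  0.6 -2.7]
turn z 0.01 deg (0.0 rows) then dp cm [0.074 0.033 0.308] rows>=0.1
```

```bash
python3 -m crank '{"dp":[[0.06,0.03,0.27],[0,0,0],[0,0,0]],"rot":[[0,0,0],[0,0,0],[0,0,0]],"jaw":[0.4,0.4,0.4]}' >/dev/null; python3 plan.py 613.9 -171 13.1 86.1
```

```text
t=11.93 pos [ 614.1 -171.    13.2] alpha 86.12 tilt [ 0.0013 -0.0006] w 50.5 F [ 0.3 -0.9  3. ]
turn z 0.02 deg (0.0 rows) then dp cm [ 0.021 -0.002  0.008] rows>=0.0
```

```bash
python3 -m crank '{"dp":[[0,0,0],[0,0,0],[0,0,0],[0,0,-1.5],[0,0,-3],[0,0,-3.5],[0,0,-3],[0,0,0],[0,0,0],[0,0,0]],"rot":[[0,0,0],[0,0,0],[0,0,0],[0,0,0],[0,0,0],[0,0,0],[0,0,0],[0,0,0],[0,0,0],[0,0,0]],"jaw":[0.65,0.74,0.74,0.74,0.74,0.74,0.74,0.74,0.74,0.74]}' >/dev/null; python3 plan.py 471 -60.6 130 87.8; python3 w.py black wk2 10
```

```text
t=12.77 pos [ 613.4 -170.7  121.9] alpha 86.11 tilt [-0.0005  0.0002] w 63.3 F [-0.1  0.5 -0.9]
turn z -1.69 deg (0.2 rows) then dp cm [14.65  10.454 -0.798] rows>=4.5
black (0, 295, 640, 185) [ 719.2 -181.8] [484.1 152.1] 86.1
black (281, 211, 86, 76) [ 614.1 -171.6] [50.3 46.9] 86.1
white (0, 235, 31, 184) [ 673.4 -402.7] [ 24.3 155. ] 72.6
white (543, 196, 96, 84) [626.4   8.4] [58.6 57.8] 86.6
```

View pics/wk2.png

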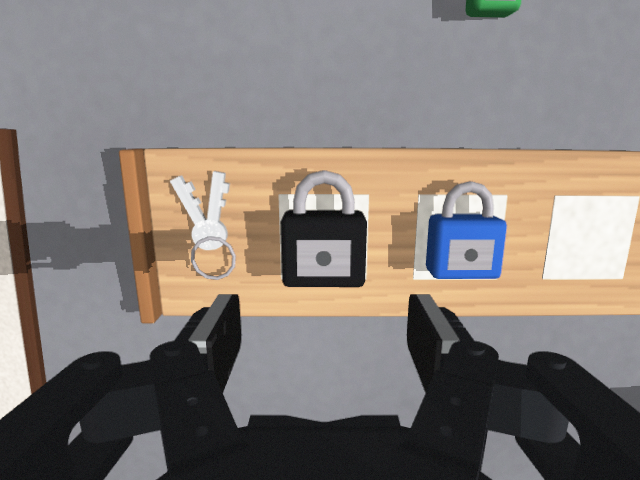

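Black is on mark d at (324,248), seen at (614.1, -171.6) against the mark at (613.8, -171.7). Blue is undisturbed. Green is next.

```bash
python3 -m crank '{"dp":[[2.44,1.74,-0.1],[2.44,1.74,-0.1],[2.44,1.74,-0.1],[2.44,1.74,-0.1],[2.44,1.74,-0.1],[2.44,1.74,-0.1],[0,0,0],[0,0,0],[0,0,0]],"rot":[[0,0,-1.69],[0,0,0],[0,0,0],[0,0,0],[0,0,0],[0,0,0],[0,0,0],[0,0,0],[0,0,0]],"jaw":[0.7,0.7,0.7,0.7,0.7,0.7,0.7,0.7,0.7]}' >/dev/null; python3 plan.py 471 -60.6 130 87.8; python3 w.py green wg1 0
```

```text
t=13.57 pos [472.1 -60.3 128.1] alpha 87.81 tilt [-0.0003  0.0001] w 59.6 F [ 0.2 -0.3 -0.4]
turn z 0.01 deg (0.0 rows) then dp cm [ 0.108 -0.036 -0.193] rows>=0.1
green (300, 217, 42, 39) [470.3 -63. ] [27.  25.6] 87.8
```

View pics/wg1.png

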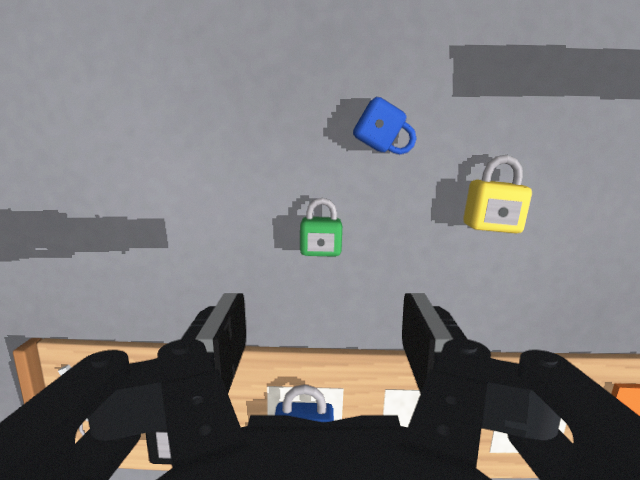

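The green lock is at (321,237), square to the jaws, at (470.5, -62.3).

```bash
python3 -m crank '{"dp":[[0.12,-0.19,2],[0,0,2.7],[0,0,2.7],[0,0,2.7],[0,0,1.6],[0,0,0.8],[0,0,0],[0,0,0]],"rot":[[0,0,0],[0,0,0],[0,0,0],[0,0,0],[0,0,0],[0,0,0],[0,0,0],[0,0,0]],"jaw":[0.65,0.65,0.65,0.65,0.65,0.65,0.65,0.65]}'  >/dev/null;  python3 plan.py 470.5 -62.3 2.5 87.8
```

```text
t=14.28 pos [471.1 -62.4   3.6] alpha 87.79 tilt [-0.0003  0.0001] w 55.8 F [0.7 0.3 0.1]
turn z -0.01 deg (0.0 rows) then dp cm [0.055 0.004 0.113] rows>=0.0
```

```bash
python3 -m crank '{"dp":[[0.05,0,0.07],[0,0,0],[0,0,0],[0,0,0],[0,0,0],[0,0,0],[0,0,0]],"rot":[[0,0,0],[0,0,0],[0,0,0],[0,0,0],[0,0,0],[0,0,0],[0,0,0]],"jaw":[0.5,0.3,0.2,0.2,0.2,0.2,0.2]}' 45;  python3 plan.py 632.5 98.8 83 86.1
```

```text
clock: 14.87
tool_pos: [470.8, -62.3, 3.9]
ee_rot: [[-0.999, 0.038, 0.002], [0.038, 0.999, -0.001], [-0.002, -0.001, -1.0]]
force: [-1.6, -0.4, 6.7]
width: 27.1
t=14.87 pos [470.8 -62.3   3.9] alpha 87.80 tilt [ 0.0019 -0.0007] w 27.1 F [-1.6 -0.4  6.7]
turn z 1.70 deg (0.2 rows) then dp cm [-15.05   17.165  -7.894] rows>=6.0
```

```bash
python3 -m crank '{"dp":[[0,0,-1],[0,0,-2.2],[0,0,-2.5],[0,0,-2.2],[0,0,0],[-1.88,2.15,0],[-1.88,2.15,0],[-1.88,2.15,0],[-1.88,2.15,0],[-1.88,2.15,0],[-1.88,2.15,0],[-1.88,2.15,0],[-1.88,2.15,0],[0,0,0],[0,0,0],[0,0,0]],"rot":[[0,0,0],[0,0,0],[0,0,0],[0,0,0],[0,0,1.7],[0,0,0],[0,0,0],[0,0,0],[0,0,0],[0,0,0],[0,0,0],[0,0,0],[0,0,0],[0,0,0],[0,0,0],[0,0,0]],"jaw":[0.2,0.2,0.2,0.2,0.2,0.2,0.2,0.2,0.2,0.2,0.2,0.2,0.2,0.2,0.2,0.2]}' >/dev/null; python3 plan.py 632.5 98.8 13.9 86.1; python3 w.py green wg2 80
```

```text
t=16.20 pos [631.5  99.3  82.1] alpha 86.12 tilt [ 0.     -0.0002] w 26.7 F [ 0.6  0.6 -0.9]
turn z 0.02 deg (0.0 rows) then dp cm [-0.099 -0.038  6.822] rows>=1.7
green (286, 286, 77, 74) [628.3  98.7] [26.2 27.8] 86.1
white (270, 206, 106, 88) [629.   97.8] [58.1 51.2] 86.0
white (108, 206, 111, 98) [626.2   7.8] [58.3 58.1] 86.1
```

View pics/wg2.png

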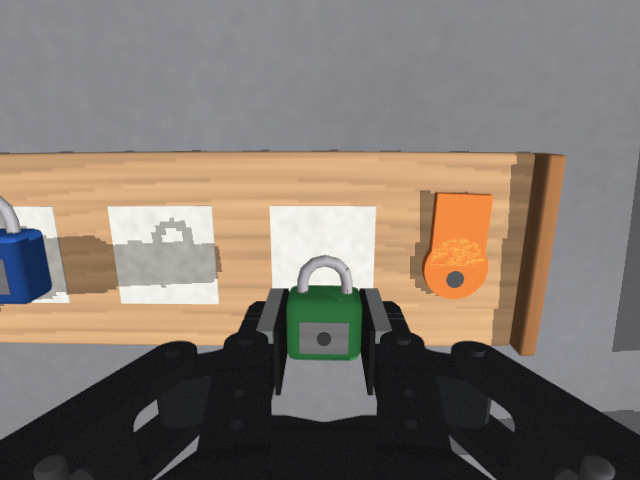

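The green lock is held square at (324,322), in front of mark a (323,250), and the tag is clear.

```bash
python3 -m crank '{"dp":[[-0.05,-0.03,2],[0,0,2.2],[0,0,1.3],[0,0,0.7],[0,0,0.4],[0,0,0],[0,0,0],[0,0,0]],"rot":[[0,0,0],[0,0,0],[0,0,0],[0,0,0],[0,0,0],[0,0,0],[0,0,0],[0,0,0]],"jaw":[0.2,0.2,0.2,0.2,0.2,0.2,0.2,0.2]}'>/dev/null; python3 plan.py 632.5 98.8 13.9 86.1
```

```text
t=16.92 pos [632.8  98.9  16.8] alpha 86.10 tilt [ 0.0014 -0.    ] w 27.0 F [-0.4  0.1 -1. ]
turn z -0.00 deg (0.0 rows) then dp cm [ 0.033 -0.015  0.291] rows>=0.1
```

```bash
python3 -m crank '{"dp":[[0.03,-0.01,0.26],[0,0,0],[0,0,0]],"rot":[[0,0,0],[0,0,0],[0,0,0]],"jaw":[0.2,0.2,0.2]}' >/dev/null; python3 plan.py 632.5 98.8 13.9 86.1
```

```text
t=17.17 pos [632.6  99.   13.9] alpha 86.11 tilt [ 0.0016 -0.0001] w 26.7 F [ 0.4 -0.1  5.4]
turn z 0.01 deg (0.0 rows) then dp cm [ 0.013 -0.017  0.001] rows>=0.0
```

```bash
python3 -m crank '{"dp":[[0,0,0],[0,0,0],[0,0,0],[0,0,-1.5],[0,0,-3],[0,0,-3.5],[0,0,-3],[0,0,0],[0,0,0],[0,0,0]],"rot":[[0,0,0],[0,0,0],[0,0,0],[0,0,0],[0,0,0],[0,0,0],[0,0,0],[0,0,0],[0,0,0],[0,0,0]],"jaw":[0.4,0.5,0.5,0.5,0.5,0.5,0.5,0.5,0.5,0.5]}' >/dev/null; python3 plan.py 454 55.5 130 82.5; python3 w.py green wg3 10
```

```text
t=18.00 pos [631.7  99.  122.5] alpha 86.10 tilt [-0.0008 -0.    ] w 42.7 F [0.5 0.1 0.3]
turn z 3.60 deg (0.5 rows) then dp cm [17.05  -6.627 -0.731] rows>=4.6
green (302, 225, 45, 42) [632.1  98.5] [26.8 26.1] 83.1
white (278, 195, 90, 85) [632.5  97.6] [58.1 57.7] 86.1
white (141, 195, 93, 84) [626.    7.9] [58.2 57.4] 86.1
```

View pics/wg3.png

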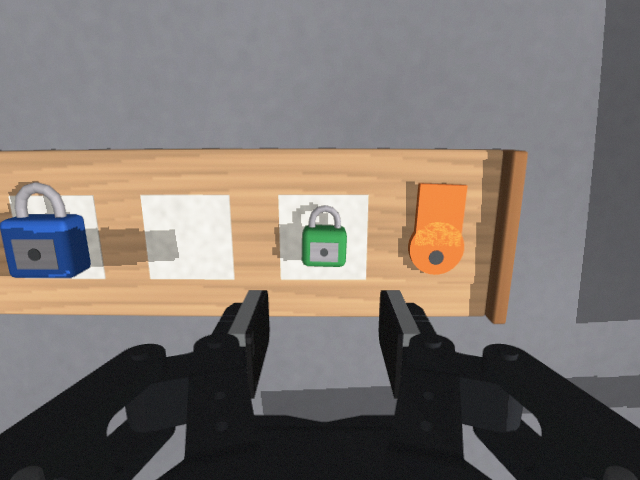

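Green sits on mark a at (324,245), within about 1 mm of centre and square to the eye. The tag is untouched. Yellow is next.

```bash
python3 -m crank '{"dp":[[2.84,-1.1,-0.11],[2.84,-1.1,-0.11],[2.84,-1.1,-0.11],[2.84,-1.1,-0.11],[2.84,-1.1,-0.11],[2.84,-1.1,-0.11],[0,0,0],[0,0,0],[0,0,0]],"rot":[[0,0,3.6],[0,0,0],[0,0,0],[0,0,0],[0,0,0],[0,0,0],[0,0,0],[0,0,0],[0,0,0]],"jaw":[0.7,0.7,0.7,0.7,0.7,0.7,0.7,0.7,0.7]}' >/dev/null; python3 plan.py 454 55.5 130 82.5; python3 w.py yellow wy1 0
```

```text
t=18.80 pos [455.3  53.9 129.4] alpha 82.49 tilt [-0.0003  0.    ] w 60.0 F [ 0.6 -0.2 -0.3]
turn z -0.01 deg (0.0 rows) then dp cm [ 0.145  0.143 -0.063] rows>=0.1
yellow (299, 211, 55, 51) [453.7  55. ] [35.3 33.4] 81.6
```

View pics/wy1.png

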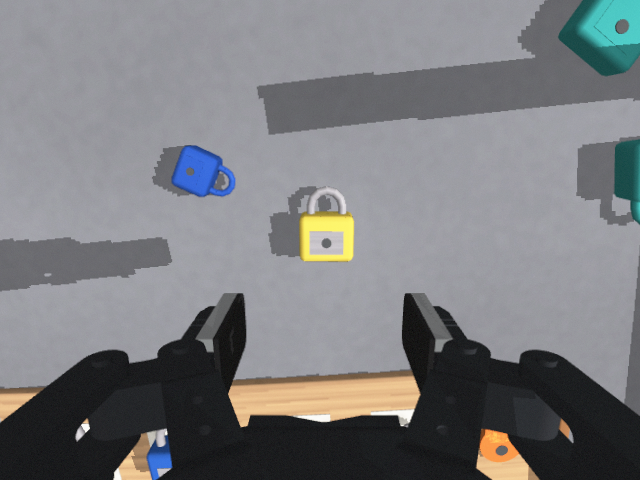

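The yellow lock is at (326,236), nearly square to the jaws, at (454, 55.5).

```bash
python3 -m crank '{"dp":[[0.1,0.14,2],[0,0,2.7],[0,0,2.7],[0,0,2.7],[0,0,1.6],[0,0,0.9],[0,0,0],[0,0,0]],"rot":[[0,0,0],[0,0,0],[0,0,0],[0,0,0],[0,0,0],[0,0,0],[0,0,0],[0,0,0]],"jaw":[0.7,0.7,0.7,0.7,0.7,0.7,0.7,0.7]}'  >/dev/null;  python3 plan.py 454 55.5 3 82.5
```

```text
t=19.52 pos [454.5  55.6   3.3] alpha 82.52 tilt [-0.0013  0.0001] w 60.1 F [ 0.3 -1.4  0.6]
turn z 0.02 deg (0.0 rows) then dp cm [ 0.044 -0.013  0.031] rows>=0.0
```

```bash
python3 -m crank '{"dp":[[0.05,0,0.03],[0,0,0],[0,0,0],[0,0,0],[0,0,0],[0,0,0],[0,0,0]],"rot":[[0,0,0],[0,0,0],[0,0,0],[0,0,0],[0,0,0],[0,0,0],[0,0,0]],"jaw":[0.5,0.35,0.25,0.25,0.25,0.25,0.25]}' 50;  python3 plan.py 626.1 8.6 83 86.1
```

```text
clock: 20.1
tool_pos: [454.3, 55.6, 4.3]
ee_rot: [[-0.991, 0.13, 0.002], [0.13, 0.991, 0.0], [-0.002, 0.0, -1.0]]
force: [-0.4, 0.4, 6.5]
width: 34.9
t=20.10 pos [454.3  55.6   4.3] alpha 82.51 tilt [0.0016 0.0001] w 34.9 F [-0.4  0.4  6.5]
turn z -3.59 deg (0.5 rows) then dp cm [-17.47   -3.515  -7.842] rows>=4.9
```

```bash
python3 -m crank '{"dp":[[0,0,-1],[0,0,-2.2],[0,0,-2.5],[0,0,-2.2],[0,0,0],[-2.49,-0.5,0],[-2.49,-0.5,0],[-2.49,-0.5,0],[-2.49,-0.5,0],[-2.49,-0.5,0],[-2.49,-0.5,0],[-2.5,-0.5,0],[0,0,0],[0,0,0],[0,0,0]],"rot":[[0,0,0],[0,0,0],[0,0,0],[0,0,0],[0,0,-3.6],[0,0,0],[0,0,0],[0,0,0],[0,0,0],[0,0,0],[0,0,0],[0,0,0],[0,0,0],[0,0,0],[0,0,0]],"jaw":[0.25,0.25,0.25,0.25,0.25,0.25,0.25,0.25,0.25,0.25,0.25,0.25,0.25,0.25,0.25]}' >/dev/null; python3 plan.py 626.1 8.6 14.3 86.1; python3 w.py yellow wy2 80
python3 -m crank '{"dp":[[0,0,2],[0,0,2.2],[0,0,1.3],[0,0,0.7],[0,0,0.3],[0,0,0],[0,0,0],[0,0,0]],"rot":[[0,0,0],[0,0,0],[0,0,0],[0,0,0],[0,0,0],[0,0,0],[0,0,0],[0,0,0]],"jaw":[0.25,0.25,0.25,0.25,0.25,0.25,0.25,0.25]}'>/dev/null; python3 plan.py 626.3 8.6 14.3 86.1
```

```text
t=21.35 pos [624.8   8.8  82.6] alpha 86.10 tilt [-0.0005  0.0001] w 35.0 F [ 0.3 -0.1 -0.1]
turn z 0.00 deg (0.0 rows) then dp cm [-0.132 -0.015  6.826] rows>=1.7
yellow (274, 277, 101, 94) [621.4   8.2] [34. 35.] 86.1
white (428, 207, 111, 98) [632.5  97.9] [58.3 58.3] 86.1
white (271, 207, 106, 82) [621.2   8.2] [58.2 47.6] 86.1
t=22.07 pos [625.8   8.7  18.5] alpha 86.11 tilt [ 0.0015 -0.0002] w 35.0 F [ 0.8 -0.9  0.3]
turn z 0.01 deg (0.0 rows) then dp cm [-0.05  -0.008  0.424] rows>=0.1
```

View pics/wy2.png

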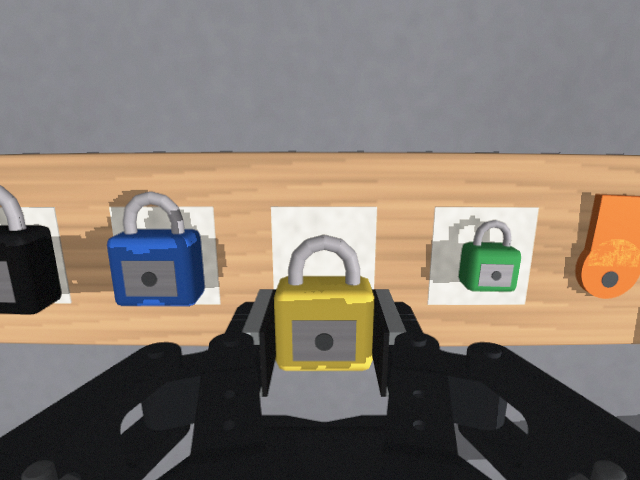

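The yellow lock is held square at (324,323) over mark b. I'll set it down.

```bash
python3 -m crank '{"dp":[[-0.06,0,0.38],[0,0,0],[0,0,0]],"rot":[[0,0,0],[0,0,0],[0,0,0]],"jaw":[0.25,0.25,0.25]}' >/dev/null; python3 plan.py 626.3 8.6 14.3 86.1
```

```text
t=22.32 pos [626.6   8.6  14.4] alpha 86.11 tilt [ 0.0017 -0.0001] w 35.2 F [0.2 0.2 5.2]
turn z 0.01 deg (0.0 rows) then dp cm [ 0.03  -0.006  0.006] rows>=0.0
```

```bash
python3 -m crank '{"dp":[[0,0,0],[0,0,0],[0,0,0],[0,0,-1.5],[0,0,-3],[0,0,-3.5],[0,0,-3],[0,0,0],[0,0,0],[0,0,0]],"rot":[[0,0,0],[0,0,0],[0,0,0],[0,0,0],[0,0,0],[0,0,0],[0,0,0],[0,0,0],[0,0,0],[0,0,0]],"jaw":[0.5,0.6,0.6,0.6,0.6,0.6,0.6,0.6,0.6,0.6]}' >/dev/null; python3 plan.py 500 -20 220 86.1; python3 w.py yellow wy3 10
python3 -m crank '{"dp":[[2,0,-2],[2.5,0,-2],[2.5,0,-2],[2.5,0,-2],[2.5,0,-2],[2.5,0,-2],[0,0,0],[0,0,0],[0,0,0],[0,0,0]],"rot":[[0,0,0],[0,0,0],[0,0,0],[0,0,0],[0,0,0],[0,0,0],[0,0,0],[0,0,0],[0,0,0],[0,0,0]],"jaw":[0.6,0.6,0.6,0.6,0.6,0.6,0.6,0.6,0.6,0.6]}' >/dev/null
for n in green yellow blue black; do python3 w.py $n wf_$n 10; done; python3 -c "
from h import *
cv2.imwrite('pics/topf.png',imaging.snapshot('top')['color'][:,:,::-1])"
```

```text
t=23.15 pos [625.6   8.7 123.1] alpha 86.11 tilt [-0.0007  0.0001] w 51.4 F [-0.2 -0.7  0.3]
turn z 0.01 deg (0.0 rows) then dp cm [12.341 -3.721 -9.684] rows>=4.0
yellow (295, 220, 58, 52) [625.7   8. ] [34.9 32.4] 86.1
white (413, 195, 94, 84) [632.3  97.9] [58.2 57.6] 86.1
white (279, 194, 90, 85) [625.9   7.9] [58.1 57.7] 86.1
yellow (307, 332, 35, 36) [622.8   8.6] [34.3 39.4] 86.1
blue (255, 103, 45, 39) [405.9 -15.5] [36.2 26.2] 58.1
black (0, 292, 640, 188) [676.1  -1.2] [738.6 234.8] 86.2
```

View pics/wf_black.png

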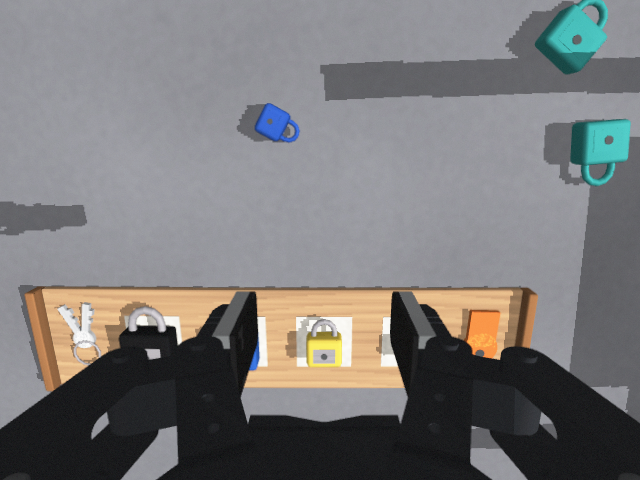

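View pics/topf.png

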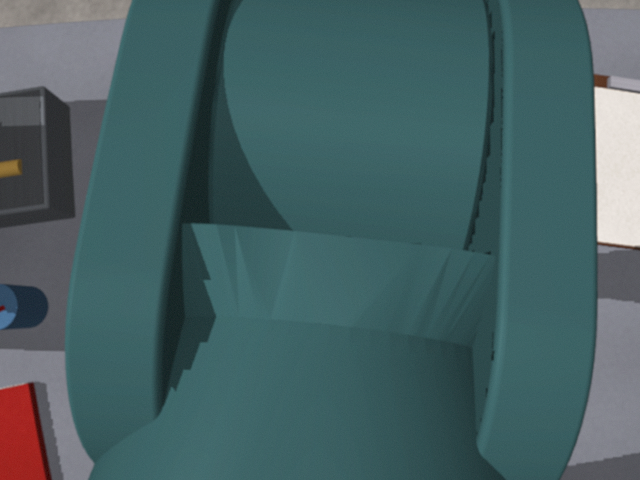

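Yellow measures (625.7, 8.0) against its mark at (625.9, 7.9). The arm hides the rest from the top camera, so I'll swing it aside for a full final check.

```bash
python3 -m crank '{"dp":[[1,3,0],[1,3,0],[1,3,0],[1,3,0],[1,3,0],[1,3,0],[1,3,0],[1,3,0],[1,3,0],[1,3,0],[1,3,0],[1,3,0],[1,3,0],[1,3,0],[0,0,0],[0,0,0],[0,0,0],[0,0,0]],"rot":[[0,0,0],[0,0,0],[0,0,0],[0,0,0],[0,0,0],[0,0,0],[0,0,0],[0,0,0],[0,0,0],[0,0,0],[0,0,0],[0,0,0],[0,0,0],[0,0,0],[0,0,0],[0,0,0],[0,0,0],[0,0,0]],"jaw":[0.6,0.6,0.6,0.6,0.6,0.6,0.6,0.6,0.6,0.6,0.6,0.6,0.6,0.6,0.6,0.6,0.6,0.6]}'
python3 -c "
from h import *
s=imaging.snapshot('top');np.savez('top0.npz',**s)
cv2.imwrite('pics/topg.png',s['color'][:,:,::-1])"; python3 m.py
```

```text
clock: 25.78
tool_pos: [370.4, 446.4, 243.7]
ee_rot: [[-0.998, 0.069, -0.0], [0.069, 0.998, -0.0], [0.0, -0.0, -1.0]]
force: [-0.5, -0.2, 0.6]
width: 51.3
mark [630.7  98.7] [59.3 59.1] 86.2
yellow (322, 173, 22, 20) [627.5   8.7] [33.9 31.4] 88.5
blue (342, 313, 25, 22) [404.  -16.6] [38.  26.9] 57.7
blue (376, 173, 27, 25) [620.2 -81.7] [42.3 38.9] 85.7
black (429, 173, 32, 28) [ 615.4 -171.2] [50.3 44.6] 86.9
```

View pics/topg.png

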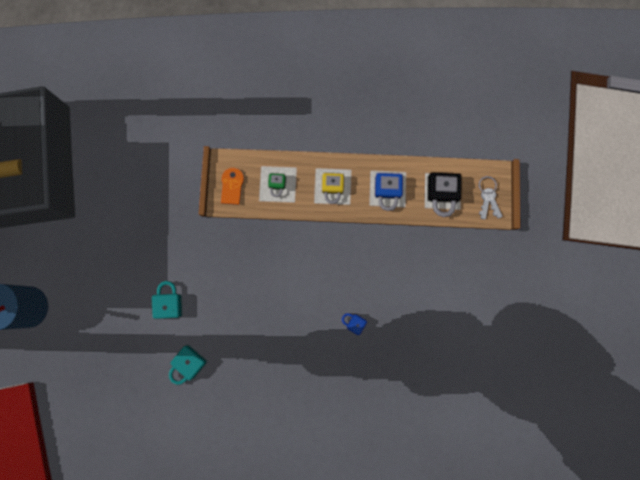

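```bash
python3 -c "
from bench import ticket; print(ticket.close_job())"
```

```text
the job is handed in; nothing more can be done
None
```

I placed all four padlocks on the tray marks by size and handed the job in at about 26 s of the 99 s allowed. From the orange tag to the keys they run green (mark a), yellow (b), blue (c), black (d). All lie flat with the shackle across the row, towards the robot.

**Position, wrist camera after each release:** green, blue and black are each within about 1 mm of their mark's centre, and yellow within about 0.2 mm. For blue and black the mark was partly hidden, so I used its position from neighbouring marks or from before placing.

**Squareness:** blue, yellow and black measured the same angle as the tray (86°). Green measured 83.1°, a noisy fit on a small outline. It was released from jaws at 86.1° and looks square.

**Final top view:** the order is right, and the tag, keys and look-alikes appear where they were.
- After allowing for lock height, yellow and blue agree within 1 mm.
- Black comes out about 2.4 mm off along the row. I put that down to its side face being included in the outline, because the wrist view and the arm's position at release agree with the mark.
- Green was too small for the outline check here, so I judged it by eye as centred.

**Forces:** none of the readings I took went above about 10 N.

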